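Close the pink plaster tub

TASK

Take the pink lid by its white knob and close the pink mixing tub with it, so that the lid sits down on the rim, level and centred. Lower it on gently rather than dropping it, and let go. Leave the pink tub standing where it is, and leave the blue tub and the blue lid alone.

Things in the scene. Friction and masses are not known exactly. Their poses are not given: they have to be found in the camera images.
- pink_lid_knob (a point): centre of the pink lid's white knob. Lid: loose, knob up on the table, 0.12 kg; pink disc 120 mm across, 5 thick; upright round knob 26 across, 40 tall (hold its upper half); below, a tapered boss 12 deep, 76 to 60 across, that drops into the tub's mouth with 12 mm play. Point: half-way up the knob, 20 mm above the disc's top, 25 above its underside, 37 above the boss's foot. z up the knob; yaw is of no matter.
- pink_tub_rim (a point): the pink tub, loose, open, upright, empty, 0.5 kg: round, 90 mm high, 108 mm across at the rim, 94 mm at the foot, wall 4 mm (mouth 100 mm across). The point is the centre of its mouth, level with the top of the rim; z is the tub's axis, up. With the lid on, the knob's centre is 25 mm above this point.
- blue_tub_rim (a point): the blue tub, a bystander, same shape and size as the pink one, open; the point is the centre of its mouth at rim height.
- blue_lid_knob (a point): the blue lid, a bystander, same shape and size as the pink one, lying knob up on the table; the point is its knob's centre, half-way up.
Things that resemble listed ones, but are neither listed nor needed, are in the scene too. What is shaped like the part that bears pink_tub_rim but orange or purple is not meant.

How it is judged (in metres and radians):
On the way:
1. the pink lid is lowered over the pink tub while still held, until it is on the rim or less than 20 mm above it (horizontal distance between pink_lid_knob and pink_tub_rim below 0.018 m and z of pink_lid_knob in the frame of pink_tub_rim below 0.045 m and contact force between the fingers and pink_lid above 0.5 N), for 0.05 s.
At the end, for the whole second after the job is handed in: the pink lid rests on the pink tub's rim, its boss inside the mouth: centred within 15 mm, seated within 5 mm of its proper height, level within 10 degrees, at rest and released; the pink tub stands upright (within 10 degrees) within 50 mm of where it was (horizontal distance between pink_lid_knob and pink_tub_rim below 0.015 m and z of pink_lid_knob in the frame of pink_tub_rim between 0.02 and 0.03 m and angle between each of pink_lid_knob, pink_tub_rim's own z axis and vertical below 0.175 rad and distance of pink_tub_rim from where it was at the start of the episode below 0.05 m and linear speed of pink_lid below 0.02 m/s); the robot touches nothing.
It fails at once if the blue tub is moved by more than 30 mm (distance of blue_tub_rim from where it was at the start of the episode above 0.03 m).
It fails at once if the blue lid is moved by more than 30 mm (distance of blue_lid_knob from where it was at the start of the episode above 0.03 m).
It fails at once if the pink tub is tipped by more than 25 degrees (angle between pink_tub_rim's own z axis and vertical above 0.436 rad).
It also fails if it takes over 35 s, if anything falls off the work surface, if the arm or the gripper's body presses on something with over 40 N, if the wrist force passes 120 N, or if a joint passes its speed limit or range.

ROBOT

A 6-joint arm with a two-finger parallel gripper is mounted at the origin on the work surface. World frame = base frame: x ahead of the robot, y to its left, z up, the work surface at z = 0. Lengths are in mm, angles in rad, forces in N, time in s.
With the tool pointing down it reaches from about 350 to 775 mm from the base axis. Payload 7.3 kg.
Tool frame: the origin (TCP) lies midway between the tips of the shut fingers; the grasp point (between the pads) lies 19 mm behind it; z points along the fingers, x is the direction in which the jaws open and shut, and the axes are right-handed (so a half turn about z gives the same grasp; the last joint's range is limited). The gripper opens to 92 mm and grips with 3 to 60 N. Pads are 19 mm wide; open, the fingers measure 130 mm over their backs; the gripper's body (75 mm by 190 mm) begins 47 mm behind the grasp point.
Start: joints at [-1.318, 0.342, 1.524, -0, 1.275, -0.146], TCP at [203.888, -483.813, 226.741] pointing down, gripper open.
Joint ranges: [-2.53, 2.53], [-0.77, 2.02], [0.04, 2.7], [-1, 4.14], [0.28, 2.66], [-3.11, 3.11]. Speed limits (rad/s): [2.57, 2.57, 3.14, 3.14, 3.14, 3.14].

INTERFACE

Orientations are given as [roll, pitch, yaw] about the fixed x, y, z axes, in that order (R = Rz(yaw) Ry(pitch) Rx(roll)).
In Python, from plant import bot gives the robot as it stands.
- The arm moves only by the shell command python3 -m pendant 'ROWS' [OPENING]. ROWS is JSON, a list of rows, each an object with "linear": the shift along the world's x, y, z in mm, a list of three; "twist": the turn about the world's z in degrees. In form: [{"linear": [x, y, z], "twist": twist}, ...]. A call has 1 to 20 rows; each row is the pose to reach, as a shift and turn from the pose commanded when the call began; what a row does not reach only later rows make up. A row lasts 1/8 s, in which the tool goes at most 62.5 mm and 10.7 degrees, less where a joint would pass 70% of its speed; a pose out of reach is approached as far as the arm can. A call with a gripper value outside its range is refused whole. OPENING is the closure in counts, from 0 (fully open) to 255 (shut), set as the call begins (- or left out, the last holds). The fingers move at their own pace and stop on an object; the grip force is fixed at half the most. Time passes only in rows, so rows that repeat a pose let the fingers close. It gives the time, the measured TCP pose, the force and the opening at its end, in the units of the state.
- bot.get_obs(): the state, without advancing time (a new reading comes with each control period).
- bot.capture(name): name is "scene" or "top" or "wrist"; returns a dict with "frame" (384x512x3 uint8, blue, green, red), "z_map" (384x512 float32, mm along the optical axis (not along the pixel's ray), 0 where there is no reading), "fx", "fy", "cx", "cy" (pixels), "rvec" (rotation vector, rad) and "tvec" (3), from world to camera coordinates, as OpenCV has them. Camera axes: x right, y down, z forward; pixel columns grow to the right and rows downward; lengths in mm; the calibration is good to about 2 mm. A picture is of the moment at which its call begins.
- bot.close_job(): hands the job in, once; it reports no verdict.
The state is a dict: "time": time; "joint_positions": joint angles; "dq": joint speeds; "tau": joint torques, N m; "tool_pos": TCP position; "tcp_rot": TCP orientation; "contact_force": force on the tool from outside, world axes, zero at the start; "moment": the same for the moment, N m; "grip_width": finger opening in mm.
Only numpy, scipy, OpenCV 4.12 (cv2) and the standard library are available. Lean on these libraries where they do the work, as an engineer would, in place of code of your own. Each camera call takes 0.05 s, during which the arm holds its last target. There are 200 camera calls.

## Working session

There is one attempt and no reset: what is moved stays moved. The work goes in short steps, Python scripts to look and compute and a shell command to move; the robot and the scene stay as the last step left them, time stands still between calls to the robot, and variables do not carry over. Pictures are saved under pics/ and viewed, about 8 in all and at most 12, crops included, and the job is handed in when it is done.

```bash
mkdir -p pics
cat > h.py <<'E'
import cv2, numpy as np
from plant import bot
def cap(n):
    c=bot.capture(n); c['R']=cv2.Rodrigues(np.array(c['rvec'],float))[0]; c['t']=np.array(c['tvec'],float).ravel(); return c
def ray(c,u,v,z):
    d=c['R'].T@np.array([(u-c['cx'])/c['fx'],(v-c['cy'])/c['fy'],1]); o=-c['R'].T@c['t']
    return o+d*(z-o[2])/d[2]
def pts(c):
    z=c['z_map']; v,u=np.indices(z.shape)
    P=np.stack([(u-c['cx'])/c['fx']*z,(v-c['cy'])/c['fy']*z,z],-1)
    return (P-c['t'])@c['R']
E
python3 - <<'E'
from h import *
a=cap('scene');b=cap('top')
cv2.imwrite('pics/scene.png',a['frame']);cv2.imwrite('pics/top.png',b['frame'])
for c in(a,b): print(-c['R'].T@c['t'])
print(bot.get_obs())
E
```

```text
[1076.64510334  499.10847003  591.6430006 ]
[429.13395158 -20.89418189 904.00313788]
{'time': 0.1, 'joint_positions': array([-1.31801702e+00,  3.42634323e-01,  1.52492588e+00, -3.38728960e-06,
        1.27540471e+00, -1.46012748e-01]), 'dq': array([-0.00090662, -0.00265719, -0.00285793, -0.00022662, -0.00020422,
        0.00064957]), 'tau': array([ 2.27776887e-03, -4.32004702e+01, -2.44694102e+01,  7.19294348e-02,
        5.25986427e-02, -5.34406422e-05]), 'tool_pos': array([ 203.78093346, -483.43863105,  226.12264908]), 'tcp_rot': array([-3.14139620e+00,  1.35813089e-03, -1.17200315e+00]), 'contact_force': array([-0.88506373, -0.14389194,  0.18316643]), 'moment': array([ 0.00668565, -0.01606603,  0.02133135]), 'grip_width': 91.64118416042987}
```

View pics/scene.png

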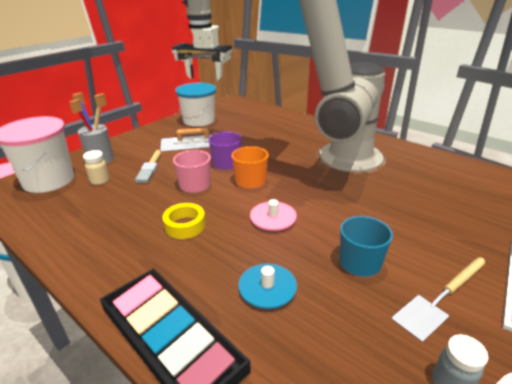

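View pics/top.png

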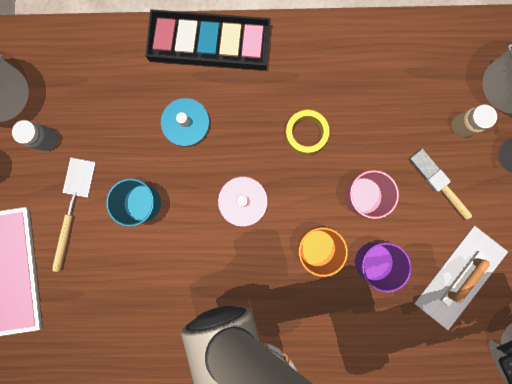

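Top view: the pink lid's knob is near (243,201) and the open pink tub near (374,194). Blue lid is at (184,121), blue tub at (133,202), the orange tub at (323,251) and the purple tub at (383,267).

Lookalikes:
- **For the lid:** the blue lid (184,121), the pink-lidded paint can (scene 33,130) and the pink palette cells (252,40).
- **For the tub:** the orange and purple tubs, and the pink can.

I choose lid (243,201) and tub (374,194), and will check both in a crop.

```bash
cat > m.py <<'E'
from h import *
c=cap('top'); P=pts(c); f=c['frame']; hsv=cv2.cvtColor(f,cv2.COLOR_BGR2HSV)
v,u=np.indices(P.shape[:2])
def near(x,y,r): return np.hypot(u-x,v-y)<r
def circ(m,z):
    k,_=cv2.findContours(m.astype(np.uint8),cv2.RETR_EXTERNAL,cv2.CHAIN_APPROX_NONE)
    k=max(k,key=cv2.contourArea)[:,0]
    Q=np.array([ray(c,a,b,z)[:2] for a,b in k],np.float32)
    e=cv2.fitEllipse(Q); return np.round(e[0],1),np.round(e[1],1)
Z=P[...,2]; ok=c['z_map']>0
for n,x,y in(('pinklid',243,201),('bluelid',184,121)):
    m=near(x,y,32)&ok&(Z>8)
    print(n,'disc',circ(m,17))
    k=near(x,y,20)&ok&(Z>45); print(' knobtop',circ(k,57),np.median(Z[k]),k.sum(),np.round(np.median(P[k],0),1))
for n,x,y in(('pink',374,194),('blue',133,202),('orange',323,251),('purple',383,267)):
    m=near(x,y,32)&ok&(Z>80)&(Z<100); print(n,circ(m,90),np.median(Z[m]),m.sum())
s=cv2.resize(f[150:300,200:440],None,fx=3,fy=3); cv2.imwrite('pics/crop.png',s)
E
python3 m.py
```

```text
pinklid disc (array([454.6,  18.9]), array([117.5, 117.7]))
 knobtop (array([454.3,  18.5]), array([23.3, 24.4])) 58.38388178682679 96 [453.8  17.8  58.4]
bluelid disc (array([653.8, 160.7]), array([117.7, 119. ]))
 knobtop (array([652. , 159.5]), array([24.4, 27.6])) 58.066714085562225 105 [651.9 159.7  58.1]
pink (array([ 464.4, -277.7]), array([105.2, 107.3])) 90.34591077571795 400
blue (array([453.5, 269.2]), array([105.1, 107.6])) 90.48457572972178 400
orange (array([ 338.7, -161. ]), array([105.3, 105.6])) 90.78863268231622 365
purple (array([ 304. , -298.7]), array([105.2, 108.2])) 90.22750259214678 442
```

View pics/crop.png

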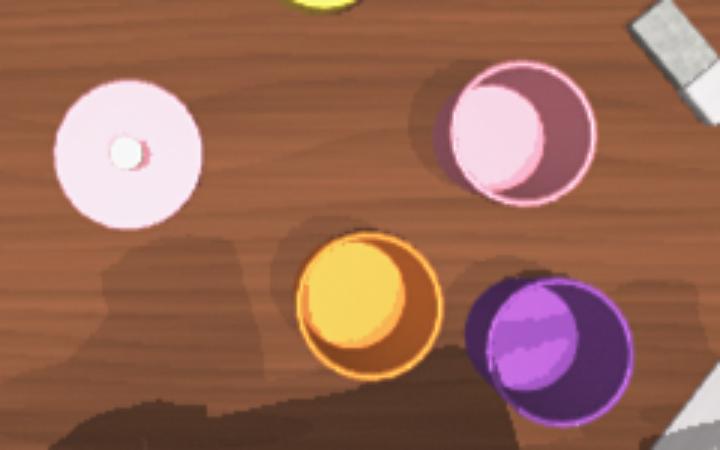

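The crop confirms both: a pink disc with a white knob at crop (127,153), and an open pink tub at crop (524,133). Lid is at (454.4, 18.6) and tub at (464.4, −277.7). The shift from here to the knob is (250.5, 502.4).

```bash
python3 -m pendant '[{"linear":[20,40,0],"twist":0},{"linear":[45,90,0],"twist":0},{"linear":[70,140,0],"twist":0},{"linear":[95,190,0],"twist":0},{"linear":[120,240,0],"twist":0},{"linear":[145,290,0],"twist":0},{"linear":[170,340,0],"twist":0},{"linear":[195,390,0],"twist":0},{"linear":[220,440,-20],"twist":0},{"linear":[240,480,-50],"twist":0},{"linear":[250,500,-80],"twist":0},{"linear":[250.5,502.5,-100],"twist":0},{"linear":[250.5,502.5,-100],"twist":0},{"linear":[250.5,502.5,-100],"twist":0}]' 0
python3 - <<'E'
from h import *
c=cap('wrist');cv2.imwrite('pics/w1.png',c['frame']);print(bot.get_obs()['tool_pos'])
P=pts(c);m=(P[...,2]>45)&(P[...,2]<70)&(c['z_map']>0)&(np.hypot(P[...,0]-454.4,P[...,1]-18.6)<30)
print(m.sum(),np.median(P[m],0) if m.any() else '')
m2=(abs(P[...,2]-17)<6)&(c['z_map']>0)&(np.hypot(P[...,0]-454.4,P[...,1]-18.6)<75)
if m2.any(): print('disc extents',P[m2].min(0),P[m2].max(0))
E
```

```text
time: 1.9
tool_pos: [454.8, 18.4, 127.4]
tcp_rot: [-3.141, -0.001, -1.172]
contact_force: [0.1, -0.1, 0.5]
grip_width: 91.8
[454.93498907  18.26385192 127.67755344]
990 [456.34550682  18.30002797  55.21655059]
disc extents [394.06405688 -42.5598659   11.09550688] [514.13973271  77.10051118  22.98704845]
```

View pics/w1.png

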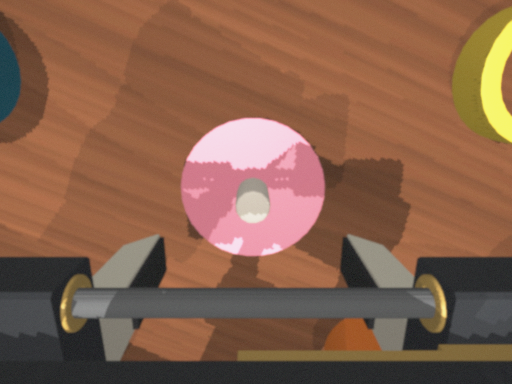

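The wrist view shows the knob (253,200) centred between the jaws, which agrees with the top view. I'll descend about 99 mm and close.

```bash
python3 -m pendant '[{"linear":[0,0,-30],"twist":0},{"linear":[0,0,-60],"twist":0},{"linear":[0,0,-80],"twist":0},{"linear":[0,0,-92],"twist":0},{"linear":[0,0,-99],"twist":0},{"linear":[0,0,-99],"twist":0},{"linear":[0,0,-99],"twist":0}]' 0 && python3 -m pendant '[{"linear":[0,0,0],"twist":0},{"linear":[0,0,0],"twist":0},{"linear":[0,0,0],"twist":0},{"linear":[0,0,0],"twist":0},{"linear":[0,0,0],"twist":0},{"linear":[0,0,0],"twist":0},{"linear":[0,0,0],"twist":0},{"linear":[0,0,0],"twist":0}]' 255
```

```text
time: 2.82
tool_pos: [454.9, 18.6, 28.4]
tcp_rot: [-3.141, -0.001, -1.172]
contact_force: [-0.2, -0.5, -0.3]
grip_width: 91.8
time: 3.82
tool_pos: [454.4, 18.7, 27.7]
tcp_rot: [-3.142, -0.0, -1.172]
contact_force: [0.8, -0.0, 0.0]
grip_width: 25.4
```

Gripped at 25.4 mm. Lift 150 mm, then carry across.

```bash
python3 -m pendant '[{"linear":[0,0,10],"twist":0},{"linear":[0,0,30],"twist":0},{"linear":[0,0,60],"twist":0},{"linear":[0,0,90],"twist":0},{"linear":[0,0,120],"twist":0},{"linear":[0,-10,140],"twist":0},{"linear":[1,-35,150],"twist":0},{"linear":[2,-70,150],"twist":0},{"linear":[4,-105,150],"twist":0},{"linear":[5,-140,150],"twist":0},{"linear":[6,-175,150],"twist":0},{"linear":[7,-210,150],"twist":0},{"linear":[8,-240,150],"twist":0},{"linear":[9,-265,150],"twist":0},{"linear":[9.5,-283,150],"twist":0},{"linear":[10,-293,150],"twist":0},{"linear":[10,-296,150],"twist":0},{"linear":[10,-296,150],"twist":0},{"linear":[10,-296,150],"twist":0}]'
python3 - <<'E'
from h import *
for n in('scene','top'):
    c=cap(n);cv2.imwrite(f'pics/{n}2.png',c['frame'])
    P=pts(c);near=(c['z_map']>0)&(np.hypot(P[...,0]-464,P[...,1]+278)<75)
    m=near&(P[...,2]>150)&(P[...,2]<172)
    hsv=cv2.cvtColor(c['frame'],cv2.COLOR_BGR2HSV)
    m&=(hsv[...,0]>155)&(hsv[...,1]>25)
    print(n,m.sum(),P[m].min(0),P[m].max(0))
    if n=='scene': cv2.imwrite('pics/s2c.png',cv2.resize(c['frame'][60:260,120:320],None,fx=3,fy=3))
print(bot.get_obs()['tool_pos'])
E
```

```text
time: 6.2
tool_pos: [464.4, -276.6, 177.8]
tcp_rot: [3.142, 0.0, -1.171]
contact_force: [-1.4, 0.7, 0.2]
grip_width: 25.5
scene 513 [ 404.04008894 -333.51994093  160.94414076] [ 523.3106265  -214.94353776  168.71424643]
top 612 [ 404.98423436 -307.73120646  162.94008802] [ 524.23903863 -217.52878936  171.94960337]
[ 464.44243102 -276.80385606  177.81024516]
```

View pics/s2c.png

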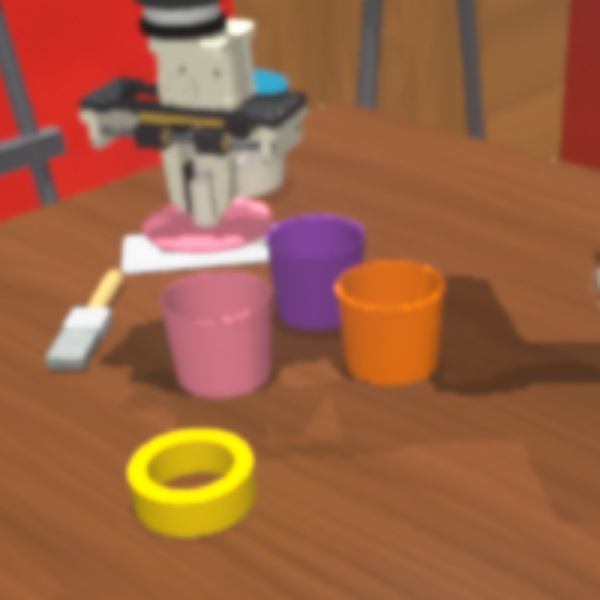

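Scene crop: the lid hangs level at crop (205,222) over the pink tub, whose mouth is at crop (217,295). It is about 1 mm off centre. Seating needs about 72 mm of descent, so I'll go slowly.

```bash
python3 -m pendant '[{"linear":[0,-1,-12],"twist":0},{"linear":[0,-1,-26],"twist":0},{"linear":[0,-1,-40],"twist":0},{"linear":[0,-1,-50],"twist":0},{"linear":[0,-1,-57],"twist":0},{"linear":[0,-1,-62],"twist":0},{"linear":[0,-1,-66],"twist":0},{"linear":[0,-1,-68],"twist":0},{"linear":[0,-1,-69],"twist":0},{"linear":[0,-1,-70],"twist":0},{"linear":[0,-1,-70],"twist":0},{"linear":[0,-1,-70],"twist":0}]'; python3 -m pendant '[{"linear":[0,0,-0.5],"twist":0},{"linear":[0,0,-1],"twist":0},{"linear":[0,0,-1.5],"twist":0},{"linear":[0,0,-2],"twist":0},{"linear":[0,0,-2],"twist":0},{"linear":[0,0,-2],"twist":0}]'
python3 - <<'E'
from h import *
c=cap('scene');cv2.imwrite('pics/s3c.png',cv2.resize(c['frame'][60:220,120:280],None,fx=3.7,fy=3.7))
E
```

```text
time: 7.8
tool_pos: [464.4, -278.4, 107.8]
tcp_rot: [-3.142, -0.0, -1.172]
contact_force: [0.6, 0.3, -0.5]
grip_width: 25.3
time: 8.55
tool_pos: [464.4, -278.3, 106.0]
tcp_rot: [-3.142, -0.0, -1.172]
contact_force: [-1.4, 0.2, 3.7]
grip_width: 25.6
```

View pics/s3c.png

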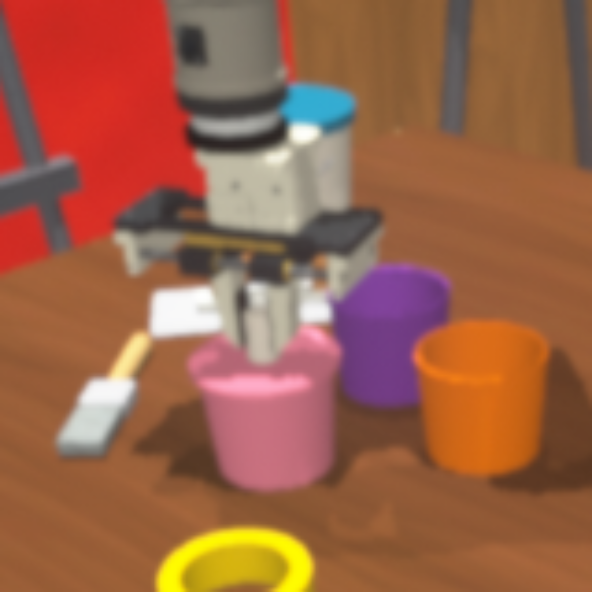

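The lid now sits on the pink tub, with its disc at crop (265,360) and level. The 3.7 N contact came at the expected height. I'll open, then retreat straight up.

```bash
python3 -m pendant '[{"linear":[0,0,0],"twist":0},{"linear":[0,0,0],"twist":0},{"linear":[0,0,0],"twist":0},{"linear":[0,0,0],"twist":0},{"linear":[0,0,0],"twist":0},{"linear":[0,0,0],"twist":0},{"linear":[0,0,0],"twist":0},{"linear":[0,0,0],"twist":0}]' 0; python3 -m pendant '[{"linear":[0,0,10],"twist":0},{"linear":[0,0,30],"twist":0},{"linear":[0,0,60],"twist":0},{"linear":[0,0,100],"twist":0},{"linear":[0,0,120],"twist":0},{"linear":[-30,60,120],"twist":0},{"linear":[-60,120,120],"twist":0},{"linear":[-60,170,120],"twist":0},{"linear":[-60,190,120],"twist":0},{"linear":[-60,190,120],"twist":0},{"linear":[-60,190,120],"twist":0}]'
python3 - <<'E'
from h import *
for n in('top','scene'):
    c=cap(n);P=pts(c);ok=c['z_map']>0;r=np.hypot(P[...,0]-464.4,P[...,1]+278)
    k=ok&(r<30)&(P[...,2]>110); d=ok&(r<70)&(P[...,2]>84)&(P[...,2]<104)
    A=np.c_[P[d][:,:2],np.ones(d.sum())]; s=np.linalg.lstsq(A,P[d][:,2],rcond=None)[0]
    print(n,'knob',np.median(P[k],0),P[k][:,2].max(),'disc',P[d].min(0),P[d].max(0),'tilt deg',np.degrees(np.hypot(*s[:2])))
    if n=='scene': cv2.imwrite('pics/s4.png',cv2.resize(c['frame'][100:360,100:440],None,fx=2.2,fy=2.2))
E
```

```text
time: 9.6
tool_pos: [464.4, -278.3, 105.8]
tcp_rot: [-3.142, -0.0, -1.172]
contact_force: [1.0, 0.1, 0.9]
grip_width: 91.7
time: 10.98
tool_pos: [404.7, -89.0, 226.2]
tcp_rot: [-3.141, -0.001, -1.172]
contact_force: [-0.2, -0.4, 0.3]
grip_width: 91.5
top knob [ 464.16757635 -274.14775565  136.29140695] 141.17816294500415 disc [ 424.33219784 -338.55834433   92.23751979] [ 522.84147625 -223.95054334  103.90137184] tilt deg 0.08542095349777577
scene knob [ 469.01025155 -271.24377579  127.47994001] 135.86808866764136 disc [ 405.2850028  -336.95383227   84.1021309 ] [ 524.86012491 -216.49285061  103.71790725] tilt deg 0.9786671546122584
```

View pics/s4.png

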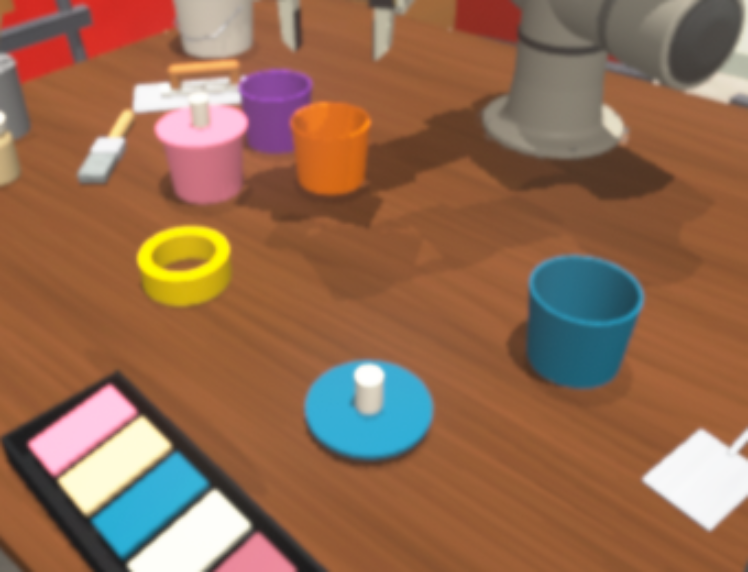

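The lid is level on the pink tub at crop (202,125), and the blue tub and blue lid have not moved. The knob top reads 136 mm against an expected 135, so I'm handing in.

```bash
python3 -c "
from plant import bot
print(bot.close_job())"
```

```text
the job is handed in; nothing more can be done
None
```

I gripped the pink lid by its knob, lowered it slowly onto the pink tub until it touched at about 3.7 N, then opened the gripper and backed away. I handed the job in at about 11 s; no verdict is reported.

**Seating:** In the last check the knob top read about 136 mm, where 135 is expected when seated. The disc's tilt was at most 1°.

**Centring:** The gripper let go about 1 mm from the tub centre I had measured. The final camera medians put the knob 3.5 mm (top) and 8 mm (scene) off that centre. Those medians take in the side of the knob facing the camera, so I trust them less, and both are within the 15 mm limit.

**Other objects:** In the last picture the pink tub looked upright and in place, and the blue tub and lid looked undisturbed. I did not re-measure their positions afterwards. The gripper was open and well clear.

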